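Sort brass spacers through the length gauges

TASK

Sort the three brass hex spacers by length with the slotted gauge boxes: let each spacer drop lengthwise through the shortest slot that it passes, so that each lies in the compartment of its own length. Leave the tools and parts around them where they are.

Things in the scene. Friction and masses are not known exactly. Their poses are not given: they have to be found in the camera images.
- spacer_short: the short spacer: a plain hexagonal brass bar 80 mm long, 16 mm across flats (18.5 mm across corners), about 128 g, lying on one of its flats on the table with nothing on top of it. Origin at the centre of the bar (8 mm above the table at the start); its x axis runs along the bar, and both ends are alike.
- spacer_medium: the medium spacer: a plain hexagonal brass bar 110 mm long, 16 mm across flats (18.5 mm across corners), about 176 g, lying on one of its flats on the table with nothing on top of it. Origin at the centre of the bar (8 mm above the table at the start); its x axis runs along the bar, and both ends are alike.
- spacer_long: the long spacer: a plain hexagonal brass bar 140 mm long, 16 mm across flats (18.5 mm across corners), about 224 g, lying on one of its flats on the table with nothing on top of it. Origin at the centre of the bar (8 mm above the table at the start); its x axis runs along the bar, and both ends are alike.
- gauge_short: gauge box for the short spacer, fixed: grey, 176 x 68 x 50 mm (x, y, z), with a white 4 mm top plate. In the plate's middle one slot, 94 mm long (x) by 32 mm wide (y), opens to the compartment below (168 x 60 mm, 42 mm deep under the plate, black floor 4 mm thick). Origin: centre of the underside, below the slot's centre; the plate's top is at z = +50 mm; x runs along the slot.
- gauge_medium: gauge box for the medium spacer, fixed: grey, 176 x 68 x 50 mm (x, y, z), with a white 4 mm top plate. In the plate's middle one slot, 124 mm long (x) by 32 mm wide (y), opens to the compartment below (168 x 60 mm, 42 mm deep under the plate, black floor 4 mm thick). Origin: centre of the underside, below the slot's centre; the plate's top is at z = +50 mm; x runs along the slot.
- gauge_long: gauge box for the long spacer, fixed: grey, 176 x 68 x 50 mm (x, y, z), with a white 4 mm top plate. In the plate's middle one slot, 154 mm long (x) by 32 mm wide (y), opens to the compartment below (168 x 60 mm, 42 mm deep under the plate, black floor 4 mm thick). Origin: centre of the underside, below the slot's centre; the plate's top is at z = +50 mm; x runs along the slot.
- gauge_board: black board 200 x 250 x 6 mm, fixed on the table, that carries the three gauge boxes side by side (77 mm apart along its y, in any order, all parallel to its x). Origin at the centre of its underside.
- screwdriver: bystander: black-handled screwdriver, 190 mm, lying loose on the table beyond the spacers. Origin on its underside; x along it.
- solder_spool: bystander: blue solder spool standing on its end, 56 mm across, 46 mm high, loose, on the far side of the table. Origin at the centre of its underside.
- amber_board: bystander: small copper-coloured circuit board 60 x 90 mm with parts up to 24 mm high, lying loose between the robot and the spacers. Origin at the centre of its underside.
- flux_can: bystander: red can, 48 mm across, 60 mm high, standing loose beside the gauge boxes. Origin at the centre of its underside.

How it is judged:
By the outcome, as a careful person would: the job done as asked, in the order asked, and still so for the second after the job is handed in, with the robot touching nothing.
It also fails if it takes over 67 s, if anything falls off the work surface, if the arm or the gripper's body presses on something with over 40 N, if the wrist force passes 120 N, or if a joint passes its speed limit or range.

ROBOT

A 6-joint arm with a two-finger parallel gripper is mounted at the origin on the work surface. World frame = base frame: x ahead of the robot, y to its left, z up, the work surface at z = 0. Lengths are in m, angles in rad, forces in N, time in s.
With the tool pointing down it reaches from about 0.35 to 0.925 m from the base axis. Payload 6.4 kg.
Tool frame: the origin (TCP) lies midway between the tips of the shut fingers; the grasp point (between the pads) lies 19 mm behind it; z points along the fingers, y is the line along which they close (so a half turn about z gives the same grasp; the last joint's range is limited). The gripper opens to 94 mm and grips with 3 to 60 N. Pads are 16 mm wide; open, the fingers measure 119 mm over their backs; the gripper's body (75 mm by 177 mm) begins 78 mm behind the grasp point.
Start: joints at [1.14, 0.245, 1.558, -0, 1.339, -0.174], TCP at [0.165, 0.629, 0.205] pointing down, gripper open.
Joint ranges: [-3.13, 3.13], [-1.02, 2.26], [0.13, 2.54], [-0.95, 4.09], [0.21, 2.88], [-2.74, 2.74]. Speed limits (rad/s): [2.57, 2.57, 3.14, 3.14, 3.14, 3.14].

INTERFACE

Orientations are given as a unit quaternion [w, x, y, z].
In Python, from cell import read_state, camera, camera_info, job_done, spot_in, cut_out, pinpoint gives the robot as it stands. The module is installed in compiled form; this text tells all that it offers.
- The arm moves only by the tool send_rows, never from a script. Its arguments are lists of equal length, an entry for each row: "slide": the shift along the world's x, y, z in cm, a list of three; "delta_rot": the turn, a rotation vector about the world's x, y, z in degrees, a list of three; "gripper": the opening, from 0 (shut) to 1 (fully open). In form: {"slide": [[tx, ty, tz], ...], "delta_rot": [[wx, wy, wz], ...], "gripper": [gripper, ...]}. A call has 1 to 12 rows; each row is the pose to reach, as a shift and turn from the pose commanded when the call began; what a row does not reach only later rows make up. A row lasts 1/12 s, in which the tool goes at most 41.7 mm and 7.16 degrees, less where a joint would pass 70% of its speed; a pose out of reach is approached as far as the arm can. A call with a gripper value outside its range is refused whole. The fingers move at their own pace and stop on an object; "force" is the grip in N (left out, the last holds). Time passes only in rows, so rows that repeat a pose let the fingers close. It gives the time, the measured TCP pose, the force, the opening and the grip force at its end, in the units of the state.
- read_state(): the state, without advancing time (a new reading comes with each control period).
- camera(name): name is "scene" or "side" or "wrist"; returns the picture (420x560x3 uint8, red, green, blue); there is no depth.
- camera_info(name): a dict with "mtx" (3x3 intrinsics, pixels), "dist_coeffs" ([k1, k2, p1, p2, k3] as OpenCV has them; the pictures are not rectified), "world_from_camera" (4x4, takes a point from camera to world coordinates). Camera axes: x right, y down, z forward; pixel columns grow to the right and rows downward; lengths in m; the calibration is good to about 2 mm. A picture is of the moment at which its call begins: read the wrist's pose just before it. camera_info takes no time and is no camera call; for the wrist camera it gives the pose at the moment of the call.
- job_done(): hands the job in; it is judged then, once.
Trained networks look in the newest picture that a camera, given by its name, has taken for a name from the list of things; names that differ only in an ending like _2 or _b are one class to them, and where a whole thing is asked for, a point or a joint stands for the part that bears it (a point fixed in the world has none). Each returns a list of dicts, best first, with "confidence" (0 to 1); they miss things now and then, are a little off and sometimes report something else, mostly with a low value. They report only what shows in the picture. A call takes as long as a camera call.
- spot_in(camera, query): "location" ([column, row] as shares, 0 to 1, of the picture: columns of its width, rows of its height, amid what is visible of it).
- cut_out(camera, query): "pixels" (420x560 bool, what is visible of it) and "location" ([column, row] as shares, 0 to 1, of the picture: columns of its width, rows of its height, amid what is visible of it).
- pinpoint(camera, query): "location" ([column, row] as shares, 0 to 1, of the picture: columns of its width, rows of its height: a listed point, or the origin of a listed thing).
The state is a dict: "t": time; "joints": joint angles; "joint_vel": joint speeds; "tau": joint torques, N m; "eef_pos": TCP position; "eef_rot": TCP orientation; "ft_force": force on the tool from outside, world axes, zero at the start; "wrist_torque": the same for the moment, N m; "grip_width": finger opening in m; "grasp_force": force on a finger pad.
Only numpy, scipy, OpenCV 4.12 (cv2) and the standard library are available. Lean on these libraries where they do the work, as an engineer would, in place of code of your own. Each camera call takes 0.05 s, during which the arm holds its last target. There are 200 camera calls.

## Working session

There is one attempt and no reset: what is moved stays moved. The work goes in short steps, Python scripts to look and compute and a tool call to move; the robot and the scene stay as the last step left them, time stands still between calls to the robot, and variables do not carry over. Pictures are saved under pics/ and viewed, at most 10 in all, crops included, and the job is handed in when it is done.

Besides the shell and the picture viewer there is one more tool, called as a command line: name --argument value ..., lists and objects as JSON in quotes. send_rows: Moves the arm, as the interface text tells. Its arguments: {"type":"object","properties":{"slide":{"type":"array"},"delta_rot":{"type":"array"},"gripper":{"type":"array"},"force":{"type":"number"}},"required":["slide","delta_rot","gripper"]}

```bash
mkdir -p pics; cat > h.py <<'E'
import numpy as np, cv2
from cell import *
def ray(name,px,z,info=None):
    i=info or camera_info(name); K=np.array(i["mtx"]);d=np.array(i["dist_coeffs"]);T=np.array(i["world_from_camera"])
    p=cv2.undistortPoints(np.array(px,float).reshape(-1,1,2),K,d).reshape(-1,2)
    v=np.c_[p,np.ones(len(p))]@T[:3,:3].T; o=T[:3,3]
    return o+v*((z-o[2])/v[:,2])[:,None]
def seg(name,q,z,info=None,n=1):
    out=[]
    for r in cut_out(name,q)[:n]:
        m=r["pixels"]
        ys,xs=np.nonzero(m)
        P=ray(name,np.c_[xs,ys],z,info)[:,:2]
        (c,wh,a)=cv2.minAreaRect((P*1000).astype(np.float32))
        if wh[0]<wh[1]: wh=(wh[1],wh[0]);a+=90
        a=(a+90)%180-90
        out.append((round(r["confidence"],2),np.round(c,1),np.round(wh,1),round(a,1),np.round(P.mean(0)*1000,1),len(xs)))
    return out
E
python3 - <<'E'
from h import *
for c in("scene","side","wrist"):
    im=camera(c); cv2.imwrite(f"pics/{c}0.png",im[...,::-1])
    print(c,np.round(camera_info(c)["world_from_camera"],2).tolist())
    i=camera_info(c)
    for q,z in(("spacer_short",.012),("spacer_medium",.012),("spacer_long",.012),("gauge_short",.056),("gauge_medium",.056),("gauge_long",.056),("amber_board",.01),("flux_can",.06),("screwdriver",.01)):
        print(q,seg(c,q,z,i,2))
print(read_state())
E
python3 -c "
import cv2,numpy as np
a=[cv2.imread(f'pics/{c}0.png') for c in('scene','side')]
print(a[0].shape)"
```

```text
scene [[-0.87, 0.26, -0.42, 1.08], [0.5, 0.46, -0.74, 1.0], [0.0, -0.85, -0.52, 0.75], [0.0, 0.0, 0.0, 1.0]]
spacer_short [(0.62, array([ 529.6, -181.3]), array([94.4, 44.4]), 14.5, array([ 529.7, -181.9]), 154)]
spacer_medium [(0.5, array([ 561.6, -337.8]), array([108.6,  40.3]), -18.4, array([ 562.9, -338.2]), 160)]
spacer_long [(0.59, array([505.8, -48.5]), array([139.2,  36.1]), -29.8, array([509.8, -49. ]), 258), (0.54, array([535.1, 163.6]), array([214.8, 132.9]), -6.8, array([537.4, 145. ]), 1314)]
gauge_short [(0.8, array([578.3, 289.2]), array([203.1, 123.5]), -7.5, array([582.8, 290.7]), 2353)]
gauge_medium [(0.66, array([570.2, 193.7]), array([211.1, 107.6]), 5.1, array([570.3, 196.1]), 1265), (0.6, array([577.5, 289.6]), array([201.8, 121.7]), -6.8, array([582.5, 291.4]), 2319)]
gauge_long [(0.64, array([559.6, 137.8]), array([200.3, 120.3]), -6.0, array([561., 121.]), 1104)]
amber_board [(0.48, array([ 351.2, -293.7]), array([105.6,  61.6]), 78.0, array([ 351.8, -289.9]), 199)]
flux_can [(0.77, array([526.5, 478.1]), array([103.2,  45.1]), 40.9, array([527.4, 479.2]), 60
[... 1486 characters left out ...]
.5, 'joints': array([ 1.13988573e+00,  2.45088965e-01,  1.55778135e+00,  1.20884112e-05,
        1.33872156e+00, -1.74079970e-01]), 'joint_vel': array([ 0.00039185, -0.00011988, -0.00023017,  0.00095296, -0.00110076,
       -0.00134954]), 'tau': array([-5.50156583e-04, -4.15824080e+01, -3.14869022e+01,  6.85040304e-02,
        2.88658636e-02, -5.91664488e-06]), 'eef_pos': array([0.16509535, 0.62869914, 0.20547236]), 'eef_rot': array([-5.49879450e-06,  1.28064045e-01,  9.91765900e-01,  2.12498946e-06]), 'ft_force': array([ 1.17669745,  0.45372557, -0.47681392]), 'wrist_torque': array([-0.00309748, -0.04259739,  0.00893861]), 'grasp_force': 0.0, 'grip_width': 0.09422021724974118}
(420, 560, 3)
```

View pics/scene0.png

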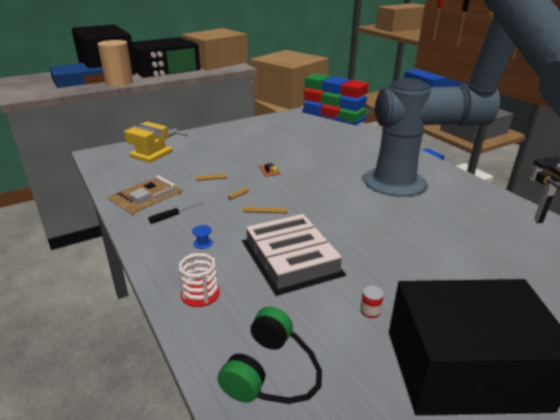

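View pics/side0.png

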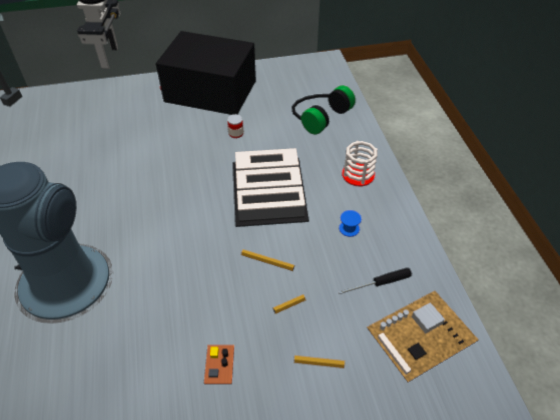

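The side view shows the gauges as long (270,198), medium (268,177) and short (266,158). The spacers are long (268,260), short (290,303) and medium (319,361). All of this agrees with the networks. I'll go over the gauges for a close look.

send_rows --slide '[[2,-4,4],[4,-10,8],[5,-14,9.5],[5,-18,9.5],[5,-22,9.5],[38,-44,9.5],[38,-44,9.5],[38,-44,9.5],[38,-44,9.5],[38,-44,9.5],[38,-44,9.5],[38,-44,9.5]]' --delta_rot '[[0,0,0],[0,0,0],[0,0,0],[0,0,0],[0,0,0],[0,0,0],[0,0,0],[0,0,0],[0,0,0],[0,0,0],[0,0,0],[0,0,0]]' --gripper '[0.6,0.6,0.6,0.6,0.6,0.6,0.6,0.6,0.6,0.6,0.6,0.6]' --force 30

```text
t: 2.5
eef_pos: [0.4414, 0.2701, 0.2987]
eef_rot: [0.0, 0.128, 0.992, 0.0]
ft_force: [-0.3, 0.7, 0.8]
grip_width: 0.0565
grasp_force: 0.0
```

send_rows --slide '[[9,-8,0],[9,-8,0],[9,-8,0],[9,-8,0],[9,-8,0],[9,-8,0]]' --delta_rot '[[0,0,7.1],[0,0,7.7],[0,0,7.7],[0,0,7.7],[0,0,7.7],[0,0,7.7]]' --gripper '[0.6,0.6,0.6,0.6,0.6,0.6]'

```text
t: 3.0
eef_pos: [0.5298, 0.1919, 0.2982]
eef_rot: [-0.0, 0.061, 0.998, 0.0]
ft_force: [0.0, 0.4, -0.5]
grip_width: 0.0563
grasp_force: 0.0
```

```bash
python3 - <<'E'
from h import *
s=read_state();print(s["t"],s["eef_pos"],s["eef_rot"],np.abs(s["joint_vel"]).max())
i=camera_info("wrist"); im=camera("wrist"); cv2.imwrite("pics/w1.png",im[...,::-1])
for q in("gauge_short","gauge_medium","gauge_long"): print(q,seg("wrist",q,.056,i))
# white plate / dark slots
g=cv2.cvtColor(im,cv2.COLOR_RGB2HSV)
m=((g[...,2]>150)&(g[...,1]<60)).astype(np.uint8)
cs,h=cv2.findContours(m,cv2.RETR_CCOMP,cv2.CHAIN_APPROX_NONE)
for c,hh in zip(cs,h[0]):
    if cv2.contourArea(c)<1500: continue
    P=ray("wrist",c.reshape(-1,2),.056,i)[:,:2]
    print("hole" if hh[3]>=0 else "outer",cv2.minAreaRect((P*1000).astype(np.float32)))
E
```

```text
3.0 [0.52977478 0.19192442 0.29820658] [-2.83187418e-04  6.12743141e-02  9.98120915e-01  1.32595666e-04] 0.026814246721934252
gauge_short [(0.65, array([558.8, 265.8]), array([176.2,  73.4]), -7.0, array([548.2, 266.6]), 7201)]
gauge_medium [(0.67, array([549.9, 192.8]), array([176.2,  68.7]), -7.1, array([545.7, 192.8]), 7272)]
gauge_long [(0.68, array([540.7, 118.1]), array([176.1,  72.2]), -7.2, array([530.4, 120.3]), 7145)]
outer ((560.28857421875, 268.0863037109375), (67.94276428222656, 173.9999542236328), 82.8696517944336)
hole ((559.7896118164062, 268.0139465332031), (34.9423713684082, 96.12153625488281), 82.77828979492188)
outer ((550.9237670898438, 191.71527099609375), (67.3614730834961, 173.98118591308594), 82.842529296875)
hole ((550.7691040039062, 192.1109619140625), (34.97175979614258, 126.19756317138672), 82.47386932373047)
outer ((540.9530639648438, 115.4603271484375), (67.91720581054688, 174.9632568359375), 82.87602233886719)
```

View pics/w1.png

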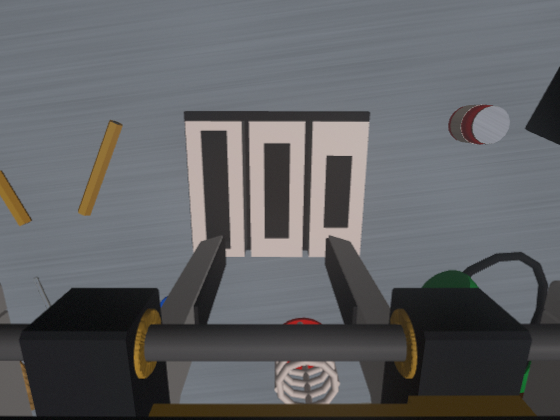

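The picture shows the slots clearly: long (215,190), medium (277,190) and short (338,190). Next is the long spacer.

send_rows --slide '[[-4,-24,-12],[-4,-24,-12],[-4,-24,-12],[-4,-24,-12],[-4,-24,-12],[-4,-24,-12],[-4,-24,-12],[-4,-24,-12],[-4,-24,-12],[-4,-24,-12]]' --delta_rot '[[0,0,-7],[0,0,-14],[0,0,-21],[0,0,-27],[0,0,-27],[0,0,-27],[0,0,-27],[0,0,-27],[0,0,-27],[0,0,-27]]' --gripper '[0.6,0.6,0.6,0.6,0.6,0.6,0.6,0.6,0.6,0.6]'

```text
t: 4.03
eef_pos: [0.4907, -0.0472, 0.1793]
eef_rot: [0.001, 0.292, 0.956, 0.0]
ft_force: [-0.4, -0.4, -0.0]
grip_width: 0.0564
grasp_force: 0.0
```

```bash
cat > look.py <<'E'
from h import *
import sys
s=read_state();q=s["eef_rot"]
print("t",s["t"],"tcp mm",np.round(s["eef_pos"]*1000,1),"bar axis of grip",round((2*np.degrees(np.arctan2(q[2],q[1])))%180,2),"jv",np.abs(s["joint_vel"]).max().round(3))
i=camera_info("wrist"); im=camera("wrist"); cv2.imwrite("pics/%s.png"%sys.argv[1],im[...,::-1])
g=cv2.cvtColor(im,cv2.COLOR_RGB2HSV)
m=((g[...,1]>110)&(g[...,0]>8)&(g[...,0]<30)&(g[...,2]>60)).astype(np.uint8); m[290:]=0
cs,_=cv2.findContours(m,cv2.RETR_EXTERNAL,cv2.CHAIN_APPROX_NONE)
for c in cs:
    if cv2.contourArea(c)<400: continue
    for z in(.008,.016):
        P=ray("wrist",c.reshape(-1,2),z,i)[:,:2]*1000
        C,wh,a=cv2.minAreaRect(P.astype(np.float32)); a=a+90 if wh[0]<wh[1] else a
        print(z,np.round(C,1),np.round(wh,1),round((a+90)%180-90,1),np.round(c.reshape(-1,2).mean(0)))
for n in sys.argv[2:]: print(n,seg("wrist",n,.012,i))
E
python3 look.py w2 spacer_long
```

```text
t 4.0333 tcp mm [490.7 -47.2 179.3] bar axis of grip 146.06 jv 0.014
0.008 [ 344.2 -284.2] [70.1 58.6] 77.5 [ 21. 200.]
0.016 [ 346.1 -277.8] [68.5 57.3] 77.5 [ 21. 200.]
0.008 [499.9 -50.7] [ 17.2 142.5] -32.9 [277. 192.]
0.016 [498.3 -49.6] [ 16.8 139.3] -32.9 [277. 192.]
spacer_long [(0.65, array([499. , -50.3]), array([140.8,  18.8]), -33.4, array([496.2, -48. ]), 2260)]
```

send_rows --slide '[[0.8,-0.3,-4],[0.8,-0.3,-8],[0.8,-0.3,-12],[0.8,-0.3,-15],[0.8,-0.3,-16.5],[0.8,-0.3,-17.4],[0.8,-0.3,-17.4],[0.8,-0.3,-17.4],[0.8,-0.3,-17.4],[0.8,-0.3,-17.4],[0.8,-0.3,-17.4],[0.8,-0.3,-17.4]]' --delta_rot '[[0,0,1],[0,0,1],[0,0,1],[0,0,1],[0,0,1],[0,0,1],[0,0,1],[0,0,1],[0,0,1],[0,0,1],[0,0,1],[0,0,1]]' --gripper '[0.6,0.6,0.6,0.6,0.6,0.6,0.6,0.1,0.1,0.1,0.1,0.1]' --force 30

```text
t: 5.13
eef_pos: [0.4988, -0.0515, 0.0053]
eef_rot: [0.001, 0.284, 0.959, -0.0]
ft_force: [0.0, -1.8, 0.2]
grip_width: 0.0267
grasp_force: 0.0
```

send_rows --slide '[[0,0,0],[0,0,0],[0,0,0],[0,0,0],[0,0,0],[0,0,2],[0,0,5],[0,0,9],[4.2,16.7,11],[4.2,16.7,11],[4.2,16.7,11],[4.2,16.7,11]]' --delta_rot '[[0,0,0],[0,0,0],[0,0,0],[0,0,0],[0,0,0],[0,0,0],[0,0,0],[0,0,0],[0,0,7],[0,0,14],[0,0,20],[0,0,25.8]]' --gripper '[0.1,0.1,0.1,0.1,0.1,0.1,0.1,0.1,0.1,0.1,0.1,0.1]' --force 30

```text
t: 6.13
eef_pos: [0.5378, 0.1106, 0.113]
eef_rot: [-0.001, 0.061, 0.998, -0.0]
ft_force: [1.4, -0.7, -2.5]
grip_width: 0.0169
grasp_force: 30.0
```

send_rows --slide '[[0,0,0],[0,0,0],[0,0,0]]' --delta_rot '[[0,0,0],[0,0,0],[0,0,0]]' --gripper '[0.1,0.1,0.1]'

```text
t: 6.38
eef_pos: [0.5375, 0.109, 0.1124]
eef_rot: [-0.001, 0.063, 0.998, -0.0]
ft_force: [0.2, -0.8, -2.6]
grip_width: 0.0169
grasp_force: 30.0
```

```bash
cat > held.py <<'E'
from h import *
import sys
s=read_state();q=s["eef_rot"]; zb=s["eef_pos"][2]+.004
print("t",s["t"],"tcp mm",np.round(s["eef_pos"]*1000,1),"axis",round((2*np.degrees(np.arctan2(q[2],q[1])))%180-180,2),"w",s["grip_width"],s["grasp_force"])
i=camera_info("wrist"); im=camera("wrist"); cv2.imwrite("pics/%s.png"%sys.argv[1],im[...,::-1])
g=cv2.cvtColor(im,cv2.COLOR_RGB2HSV)
m=((g[...,1]>110)&(g[...,0]>8)&(g[...,0]<30)&(g[...,2]>60)).astype(np.uint8); m[400:]=0
cs,_=cv2.findContours(m,cv2.RETR_EXTERNAL,cv2.CHAIN_APPROX_NONE)
for c in cs:
    if cv2.contourArea(c)<300: continue
    P=ray("wrist",c.reshape(-1,2),zb,i)[:,:2]*1000
    C,wh,a=cv2.minAreaRect(P.astype(np.float32)); a=a+90 if wh[0]<wh[1] else a
    print("brass",np.round(C,1),np.round(wh,1),round((a+90)%180-90,1),np.round(c.reshape(-1,2).mean(0)))
m=((g[...,2]>150)&(g[...,1]<60)).astype(np.uint8)
cs,h=cv2.findContours(m,cv2.RETR_CCOMP,cv2.CHAIN_APPROX_NONE)
for c,hh in zip(cs,h[0]):
    if cv2.contourArea(c)<1500: continue
    P=ray("wrist",c.reshape(-1,2),.056,i)[:,:2]
    C,wh,a=cv2.minAreaRect((P*1000).astype(np.float32))
    print("hole" if hh[3]>=0 else "outer",np.round(C,1),np.round(wh,1),round(a,1))
E
python3 held.py w3
```

```text
t 6.3833 tcp mm [537.5 109.  112.4] axis -7.21 w 0.016936662750602963 29.999250434339046
brass [591.3  76.9] [ 6.2 47.6] -9.9 [232. 345.]
brass [597.4 127.7] [ 5.8 48.2] -3.3 [318. 344.]
brass [524.1 111.3] [ 18.4 113.2] -7.2 [275. 223.]
outer [556.7 268.2] [ 68.3 168.6] 82.8
hole [560.4 267.6] [33.6 94.9] 82.8
outer [545.8 191.9] [ 67.7 165.6] 82.9
outer [520.3 117.9] [ 67.8 133.4] 82.9
```

View pics/w3.png

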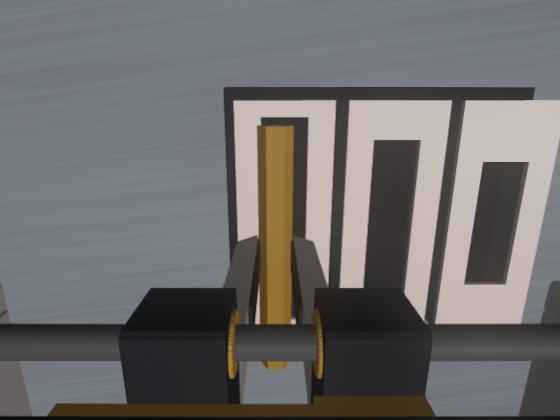

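The picture shows the bar held squarely at (275,250), slightly left of the long slot. I'll shift it, lower it and release.

send_rows --slide '[[0.35,0.6,-1],[0.35,0.6,-3],[0.35,0.6,-4.5],[0.35,0.6,-5.2],[0.35,0.6,-5.2],[0.35,0.6,-5.2],[0.35,0.6,-5.2],[0.35,0.6,-5.2],[0.35,0.6,-5.2],[0.35,0.6,-5.2],[0.35,0.6,-2],[0.35,0.6,4]]' --delta_rot '[[0,0,0],[0,0,0],[0,0,0],[0,0,0],[0,0,0],[0,0,0],[0,0,0],[0,0,0],[0,0,0],[0,0,0],[0,0,0],[0,0,0]]' --gripper '[0.1,0.1,0.1,0.1,0.1,0.1,0.6,0.6,0.6,0.6,0.6,0.6]'

```text
t: 7.43
eef_pos: [0.539, 0.1152, 0.1327]
eef_rot: [-0.004, 0.063, 0.998, -0.0]
ft_force: [0.8, 0.7, -0.4]
grip_width: 0.0534
grasp_force: 0.0
```

```bash
python3 held.py w4
```

```text
t 7.4333 tcp mm [539.  115.2 132.7] axis -7.22 w 0.0534269618964192 0.0
brass [604.7 181.3] [49.2 12.2] 5.2 [399. 344.]
brass [586.5  36.3] [13.9 49.3] -16.8 [152. 344.]
brass [513.1 119.5] [11.1 86.8] -7.1 [276. 204.]
outer [557.7 270.1] [ 70.2 169.5] 82.8
hole [561.2 269.1] [33.6 95.9] 82.9
outer [537.3 194. ] [ 68.6 147.8] 82.9
outer [542.5 115.1] [ 69.  177.8] 82.8
hole [542.  115.2] [ 33.9 155.9] 82.8
```

View pics/w4.png

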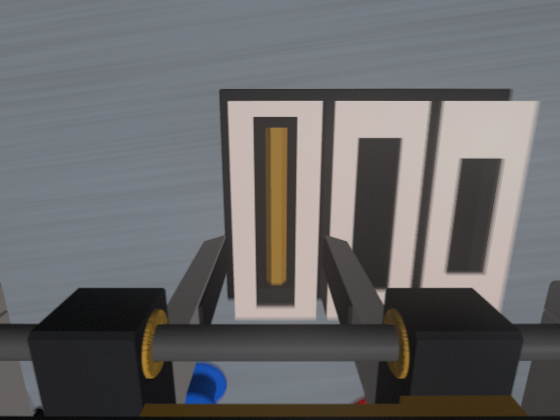

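The long spacer lies inside its slot at (277,205). Next is the short one.

send_rows --slide '[[-0.5,-4,3],[-1.8,-30,4.5],[-1.8,-30,4.5],[-1.8,-30,4.5],[-1.8,-30,4.5],[-1.8,-30,4.5],[-1.8,-30,4.5],[-1.8,-30,4.5],[-1.8,-30,4.5],[-1.8,-30,4.5],[-1.8,-30,4.5],[-1.8,-30,4.5]]' --delta_rot '[[0,0,0],[0,0,7],[0,0,14],[0,0,21.5],[0,0,21.5],[0,0,21.5],[0,0,21.5],[0,0,21.5],[0,0,21.5],[0,0,21.5],[0,0,21.5],[0,0,21.5]]' --gripper '[0.6,0.6,0.6,0.6,0.6,0.6,0.6,0.6,0.6,0.6,0.6,0.6]'

```text
t: 8.48
eef_pos: [0.524, -0.1834, 0.1801]
eef_rot: [-0.0, -0.125, 0.992, 0.0]
ft_force: [-0.1, -0.0, 0.1]
grip_width: 0.0564
grasp_force: 0.0
```

```bash
python3 look.py w5 spacer_short
```

```text
t 8.4833 tcp mm [ 524.  -183.4  180.1] bar axis of grip 14.38 jv 0.005
0.008 [ 524.7 -186.6] [80.7 16.8] 14.6 [271. 185.]
0.016 [ 523. -187.] [78.8 16.4] 14.6 [271. 185.]
0.008 [ 557.4 -343.6] [ 17.7 113.7] -18.8 [119. 178.]
0.016 [ 554.9 -340.4] [ 17.3 111.1] -18.8 [119. 178.]
spacer_short [(0.57, array([ 523.7, -186.1]), array([82.1, 20.3]), 16.1, array([ 522.7, -186.2]), 1414)]
```

send_rows --slide '[[0,-0.3,-4],[0,-0.3,-8],[0,-0.3,-12],[0,-0.3,-15],[0,-0.3,-16.6],[0,-0.3,-17.5],[0,-0.3,-17.5],[0,-0.3,-17.5],[0,-0.3,-17.5],[0,-0.3,-17.5],[0,-0.3,-17.5],[0,-0.3,-17.5]]' --delta_rot '[[0,0,0],[0,0,0],[0,0,0],[0,0,0],[0,0,0],[0,0,0],[0,0,0],[0,0,0],[0,0,0],[0,0,0],[0,0,0],[0,0,0]]' --gripper '[0.6,0.6,0.6,0.6,0.6,0.5,0.4,0.1,0.1,0.1,0.1,0.1]' --force 30

```text
t: 9.58
eef_pos: [0.5249, -0.188, 0.0066]
eef_rot: [0.001, -0.124, 0.992, -0.001]
ft_force: [-0.7, 0.6, 5.4]
grip_width: 0.017
grasp_force: 30.0
```

send_rows --slide '[[0,0,0],[0,0,0],[0,0,0],[0,0,2],[0,0,6],[0,0,10],[3.6,45.5,11],[3.6,45.5,11],[3.6,45.5,11],[3.6,45.5,11],[3.6,45.5,11],[3.6,45.5,11]]' --delta_rot '[[0,0,0],[0,0,0],[0,0,0],[0,0,0],[0,0,0],[0,0,0],[0,0,-7],[0,0,-14],[0,0,-21.5],[0,0,-21.5],[0,0,-21.5],[0,0,-21.5]]' --gripper '[0.1,0.1,0.1,0.1,0.1,0.1,0.1,0.1,0.1,0.1,0.1,0.1]'

```text
t: 10.58
eef_pos: [0.5426, 0.0547, 0.1105]
eef_rot: [-0.0, 0.063, 0.998, -0.0]
ft_force: [-0.2, 0.7, -1.5]
grip_width: 0.0173
grasp_force: 30.0
```

send_rows --slide '[[1.7,20.8,0],[1.7,20.8,0],[1.7,20.8,0],[1.7,20.8,0],[1.7,20.8,0],[1.7,20.8,0],[1.7,20.8,0],[1.7,20.8,0],[1.7,20.8,0]]' --delta_rot '[[0,0,0],[0,0,0],[0,0,0],[0,0,0],[0,0,0],[0,0,0],[0,0,0],[0,0,0],[0,0,0]]' --gripper '[0.1,0.1,0.1,0.1,0.1,0.1,0.1,0.1,0.1]'

```text
t: 11.33
eef_pos: [0.56, 0.2597, 0.1101]
eef_rot: [-0.0, 0.064, 0.998, -0.0]
ft_force: [-1.0, 0.9, -1.8]
grip_width: 0.0168
grasp_force: 30.0
```

```bash
python3 held.py w6
```

```text
t 11.3333 tcp mm [560.  259.7 110.1] axis -7.29 w 0.016830806203034742 29.991759695112705
brass [613.9 227.6] [ 6.4 47.7] -10.9 [232. 344.]
brass [620.1 278.1] [ 5.6 48.3] -3.4 [318. 344.]
brass [560.4 260.1] [18.1 82.9] -7.3 [275. 249.]
brass [523.  165.4] [ 2.1 92.9] -7.2 [ 90. 208.]
outer [537.6 193.5] [ 67.8 148.1] 82.8
outer [538.7 115.9] [ 68.2 170.4] 82.9
hole [541.1 115.7] [ 33.7 154.9] 82.9
outer [542.4 270.2] [ 67.7 139.3] 82.8
```

View pics/w6.png

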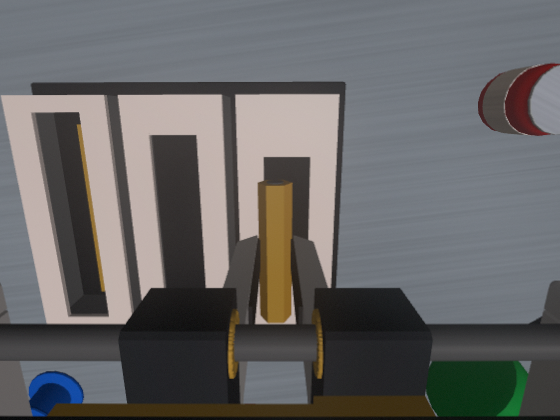

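The picture shows the short bar held at (275,250), about 8 mm left of the short slot. I'll correct that and drop it.

send_rows --slide '[[0,0.8,-1],[0,0.8,-3],[0,0.8,-4.3],[0,0.8,-5],[0,0.8,-5],[0,0.8,-5],[0,0.8,-5],[0,0.8,-5],[0,0.8,-5],[0,0.8,-5],[0,0.8,-2],[0,0.8,4]]' --delta_rot '[[0,0,0],[0,0,0],[0,0,0],[0,0,0],[0,0,0],[0,0,0],[0,0,0],[0,0,0],[0,0,0],[0,0,0],[0,0,0],[0,0,0]]' --gripper '[0.1,0.1,0.1,0.1,0.1,0.1,0.6,0.6,0.6,0.6,0.6,0.6]'

```text
t: 12.38
eef_pos: [0.557, 0.268, 0.1288]
eef_rot: [-0.004, 0.063, 0.998, -0.001]
ft_force: [0.2, 1.2, 0.4]
grip_width: 0.0533
grasp_force: 0.0
```

```bash
python3 held.py w7
```

```text
t 12.3833 tcp mm [557.  268.  128.8] axis -7.22 w 0.05327233745121641 0.0
brass [623.4 335.8] [ 9.6 47.1] -2.1 [402. 346.]
brass [604.7 189. ] [13.8 49.4] -16.8 [152. 344.]
brass [532.1 278. ] [ 9.5 51. ] -7.1 [287. 208.]
brass [520.5 173.9] [ 2.  87.5] -7.2 [ 91. 208.]
outer [561.5 268. ] [ 68.4 176.7] 82.9
hole [561.1 268. ] [34.1 96.3] 82.9
outer [535.7 193. ] [ 68.6 144.5] 82.9
outer [537.  114.3] [ 69.5 167.1] 82.9
```

View pics/w7.png

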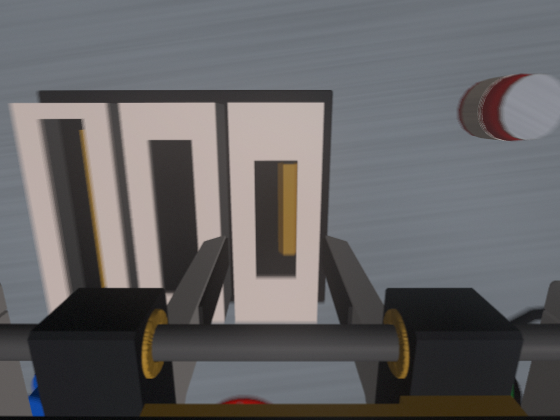

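The short spacer lies in its compartment at (288,208). Last is the medium one.

send_rows --slide '[[0,-4,3],[0,-60.5,5],[0,-60.5,5],[0,-60.5,5],[0,-60.5,5],[0,-60.5,5],[0,-60.5,5],[0,-60.5,5],[0,-60.5,5],[0,-60.5,5],[0,-60.5,5],[0,-60.5,5]]' --delta_rot '[[0,0,0],[0,0,-6],[0,0,-11.6],[0,0,-11.6],[0,0,-11.6],[0,0,-11.6],[0,0,-11.6],[0,0,-11.6],[0,0,-11.6],[0,0,-11.6],[0,0,-11.6],[0,0,-11.6]]' --gripper '[0.6,0.6,0.6,0.6,0.6,0.6,0.6,0.6,0.6,0.6,0.6,0.6]'

```text
t: 13.43
eef_pos: [0.5602, -0.2246, 0.1781]
eef_rot: [0.001, 0.164, 0.987, -0.0]
ft_force: [0.0, 0.0, -0.1]
grip_width: 0.0562
grasp_force: 0.0
```

send_rows --slide '[[-0.5,-11.3,0],[-0.5,-11.3,0],[-0.5,-11.3,0],[-0.5,-11.3,0],[-0.5,-11.3,0],[-0.5,-11.3,0],[-0.5,-11.3,0]]' --delta_rot '[[0,0,0],[0,0,0],[0,0,0],[0,0,0],[0,0,0],[0,0,0],[0,0,0]]' --gripper '[0.6,0.6,0.6,0.6,0.6,0.6,0.6]'

```text
t: 14.02
eef_pos: [0.5555, -0.3339, 0.1773]
eef_rot: [0.0, 0.163, 0.987, 0.0]
ft_force: [-0.4, 0.1, 0.0]
grip_width: 0.0564
grasp_force: 0.0
```

```bash
python3 look.py w8 spacer_medium
```

```text
t 14.0167 tcp mm [ 555.5 -333.9  177.3] bar axis of grip 161.28 jv 0.008
0.008 [ 556.2 -343.6] [ 17.1 111.7] -19.3 [267. 189.]
0.016 [ 554.5 -342.8] [ 16.7 109.2] -19.3 [267. 189.]
spacer_medium [(0.78, array([ 555.5, -342.9]), array([112.5,  19.5]), -18.7, array([ 552.6, -341.6]), 1890)]
```

send_rows --slide '[[0,-0.9,-4],[0,-0.9,-8],[0,-0.9,-12],[0,-0.9,-15],[0,-0.9,-16.4],[0,-0.9,-17.2],[0,-0.9,-17.2],[0,-0.9,-17.2],[0,-0.9,-17.2],[0,-0.9,-17.2],[0,-0.9,-17.2],[0,-0.9,-17.2]]' --delta_rot '[[0,0,-0.5],[0,0,-0.5],[0,0,-0.5],[0,0,-0.5],[0,0,-0.5],[0,0,-0.5],[0,0,-0.5],[0,0,-0.5],[0,0,-0.5],[0,0,-0.5],[0,0,-0.5],[0,0,-0.5]]' --gripper '[0.6,0.6,0.6,0.6,0.6,0.5,0.4,0.1,0.1,0.1,0.1,0.1]' --force 30

```text
t: 15.12
eef_pos: [0.5563, -0.3447, 0.007]
eef_rot: [0.001, 0.168, 0.986, -0.0]
ft_force: [0.3, 1.8, 4.8]
grip_width: 0.0171
grasp_force: 30.0
```

send_rows --slide '[[0,0,0],[0,0,0],[0,0,0],[0,0,2],[0,0,6],[0,0,10],[-0.5,35,11],[-0.5,35,11],[-0.5,35,11],[-0.5,35,11],[-0.5,35,11],[-0.5,35,11]]' --delta_rot '[[0,0,0],[0,0,0],[0,0,0],[0,0,0],[0,0,0],[0,0,0],[0,0,6],[0,0,11.9],[0,0,11.9],[0,0,11.9],[0,0,11.9],[0,0,11.9]]' --gripper '[0.1,0.1,0.1,0.1,0.1,0.1,0.1,0.1,0.1,0.1,0.1,0.1]'

```text
t: 16.12
eef_pos: [0.5507, -0.0926, 0.1121]
eef_rot: [-0.0, 0.065, 0.998, -0.0]
ft_force: [0.1, -0.2, -2.2]
grip_width: 0.0168
grasp_force: 30.0
```

send_rows --slide '[[0,28,0],[0,28,0],[0,28,0],[0,28,0],[0,28,0],[0,28,0],[0,28,0],[0,28,0],[0,28,0],[0,28,0],[0,28,0]]' --delta_rot '[[0,0,0],[0,0,0],[0,0,0],[0,0,0],[0,0,0],[0,0,0],[0,0,0],[0,0,0],[0,0,0],[0,0,0],[0,0,0]]' --gripper '[0.1,0.1,0.1,0.1,0.1,0.1,0.1,0.1,0.1,0.1,0.1]'

```text
t: 17.03
eef_pos: [0.5515, 0.1844, 0.1121]
eef_rot: [-0.0, 0.065, 0.998, -0.0]
ft_force: [0.4, -0.2, -2.8]
grip_width: 0.0168
grasp_force: 30.0
```

```bash
python3 held.py w9
```

```text
t 17.0333 tcp mm [551.5 184.4 112.1] axis -7.49 w 0.016821217984921106 29.99428253620863
brass [611.7 202.7] [ 5.6 48.3] -3.5 [318. 343.]
brass [605.  152.1] [ 6.2 48.3] -10.2 [232. 344.]
brass [531.8 248.7] [11.6 52.5] -6.8 [390. 203.]
brass [544.9 185.7] [18.2 99.9] -7.4 [275. 238.]
brass [519.6 143.2] [ 9.8 90.8] -7.4 [190. 204.]
outer [533.2 193.8] [ 67.6 139.7] 82.8
outer [529.1 116.9] [ 68.  151.1] 82.9
outer [558.4 268. ] [ 68.  171.7] 82.8
hole [560.1 267.7] [33.7 95.3] 82.9
```

View pics/w9.png

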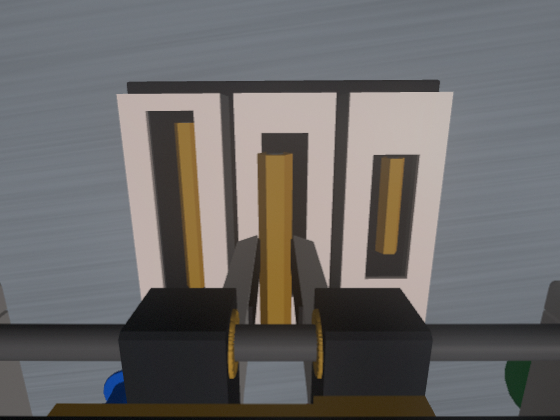

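The picture shows the medium bar held at (275,240), about 7 mm left of the medium slot. The other two spacers lie in their compartments.

send_rows --slide '[[0.1,0.7,-1],[0.1,0.7,-3],[0.1,0.7,-4.4],[0.1,0.7,-5.2],[0.1,0.7,-5.2],[0.1,0.7,-5.2],[0.1,0.7,-5.2],[0.1,0.7,-5.2],[0.1,0.7,-5.2],[0.1,0.7,-5.2],[0.1,0.7,-2],[0.1,0.7,4]]' --delta_rot '[[0,0,0.2],[0,0,0.2],[0,0,0.2],[0,0,0.2],[0,0,0.2],[0,0,0.2],[0,0,0.2],[0,0,0.2],[0,0,0.2],[0,0,0.2],[0,0,0.2],[0,0,0.2]]' --gripper '[0.1,0.1,0.1,0.1,0.1,0.1,0.6,0.6,0.6,0.6,0.6,0.6]'

```text
t: 18.08
eef_pos: [0.5496, 0.1921, 0.1313]
eef_rot: [-0.004, 0.063, 0.998, -0.001]
ft_force: [1.2, 1.2, -0.9]
grip_width: 0.0537
grasp_force: 0.0
```

send_rows --slide '[[0,0,4],[0,0,8],[0,0,12],[0,0,12],[0,0,12],[0,0,12]]' --delta_rot '[[0,0,0],[0,0,0],[0,0,0],[0,0,0],[0,0,0],[0,0,0]]' --gripper '[0.6,0.6,0.6,0.6,0.6,0.6]'

```text
t: 18.58
eef_pos: [0.5523, 0.1925, 0.2537]
eef_rot: [-0.0, 0.063, 0.998, -0.0]
ft_force: [-1.1, -0.7, -0.9]
grip_width: 0.0563
grasp_force: 0.0
```

```bash
python3 held.py w10
```

```text
t 18.5833 tcp mm [552.3 192.5 253.7] axis -7.21 w 0.05625185378312822 0.0
brass [620.6 265.7] [ 9.6 46. ] -3.6 [409. 351.]
brass [599.6 109. ] [14.1 49.7] -17.3 [144. 344.]
brass [512.7 234.9] [ 7.4 34.2] -6.7 [346. 175.]
brass [509.  198.7] [ 7.6 47. ] -6.6 [276. 175.]
brass [504.8 165.9] [ 7.1 59.6] -7.1 [212. 175.]
outer [560.5 268. ] [ 67.7 174.6] 82.8
hole [560.3 267.7] [34.9 94.9] 82.8
outer [550.9 191.6] [ 67.  174.6] 82.9
hole [550.1 191.7] [ 34.9 125.6] 83.0
outer [541.2 115.2] [ 67.7 174.6] 82.8
```

View pics/w10.png

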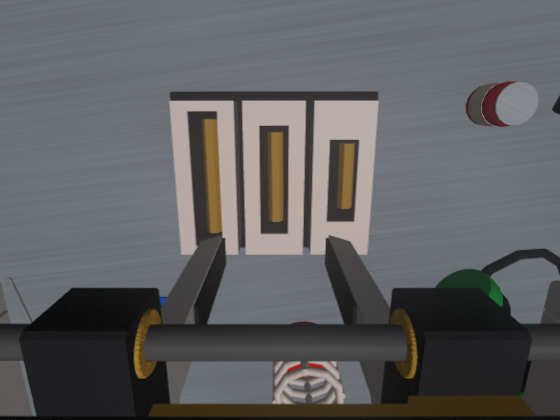

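All three spacers lie flat in their own compartments, at (212,175), (276,175) and (346,175).

```bash
python3 -c "from cell import *; print(job_done())"
```

```text
the job is handed in; nothing more can be done
None
```

The long, medium and short spacers each dropped through their own slot and lie in the matching compartments; the other tools and parts were not touched, and the job is handed in at about 19 s of the 67 s allowed.

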